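Cover the desiccant well, unbolt the dry cabinet and hold its gate ajar

TASK

Only one opening of the small dry cabinet may stand open at a time, so first slide the flat roof cover fully home over the desiccant well. Then undo the gate's barrel bolt: it has sagged and the notch under its nose has dropped over the keeper's bent-up lip, so lift the bolt by its upright knob while you draw it right back, and swing the gate towards you by that same knob. Finish still holding the knob, with the gate standing still ajar about a hand's breadth (about 6 cm at its free edge) against its closing spring, and leave the things standing round about undisturbed.

Things in the scene. Friction and masses are not known exactly. Their poses are not given: they have to be found in the camera images.
- cabinet: Dry cabinet fixed to the worktop: aluminium frame, clear panes, 154 deep, 250 wide, 170 mm high. Origin on the worktop under its middle; z up, -x out of its front (towards the robot, but for its yaw), +y to the robot's left. Front face at x = -84 mm. The roof (z = 170) has the desiccant well, 70 x 84 mm, in its right half. The gate in the front is hinged at the left, its bolt at the top right.
- cover (a joint): Travel of the flat steel roof cover (85 x 98 x 4 mm, captive in two guides along the cabinet's y; top 5 mm, guides 9 mm above the roof), in m: 0 = fully home over the well, against the end stop at the right; grows towards the cabinet's +y (left), 0.093 = fully open. It drags with about 1.5 N and stays where it is left.
- cover_grip (a point): Point in the cover's black upright tab, on its middle plane, 24 mm above the roof and 11 mm below the tab's top. The tab is 44 mm long along the cabinet's x, 10 mm thick along y, 30 mm high above the cover, in the cover's middle. At cover = 0 it lies at x = 0, y = -60 mm of the cabinet.
- gate (a joint): Opening of the gate in rad: 0 = shut, grows as its free (right) edge swings out towards the robot; at most 1.2. A spring pulls it shut (0.12 N m when shut, 0.8 N m more per rad: about 3 N at the knob at 0.3 rad). The free edge is 200 mm from the hinge: 0.3 rad is about 60 mm of gap.
- gate_hinge (a point): Point on the gate's upright hinge axis, at the left of the front (x = -86 mm, y = 112 mm of the cabinet), 200 mm above the worktop. Seen from above the opening gate turns clockwise about it.
- bolt (a joint): Travel of the barrel bolt along the gate, in m: 0 = shot home into the keeper on the fixed right-hand stile; grows as it is drawn towards the hinge (the cabinet's +y while the gate is shut), at most 0.038. From 0.027 its nose is wholly clear of the keeper and the gate can swing. It drags with about 1.2 N and weighs 0.2 kg. Unless lifted it is stopped after about 3 mm by the keeper's lip.
- bolt_lift (a joint): How far the whole bolt with its knob is raised in its tall worn staples, in m: 0 = sagged (it falls there by itself), at most 0.012. To pass the keeper's lip, which stands about 6 mm up into the notch under the bolt's nose, it must be raised by more than that (0.008 to 0.010 is comfortable) and kept so for the first 25 mm of drawing. The bolt does not turn.
- bolt_knob: The bolt's upright handle: an 8 mm stem on the 16 mm rod, its axis 12 mm in front of the gate's face, with a black round knob 16 mm across and 25 mm high on top. Origin on the rod's axis; z runs up the stem. The knob lies 46 to 71 mm above the origin, wholly above the gate and the roof. It moves with the bolt and the gate.
- knob_mid (a point): Middle of the black knob, 59 mm above the rod's axis; with the gate shut and the bolt home and sagged it is 200 mm above the worktop, 12 mm in front of the gate's face and 157 mm from the hinge axis (about 120 mm with the bolt fully drawn).
- wash_bottle: Bystander: white squeeze bottle with a bent spout, 60 x 106 x 181 mm, origin under its middle.
- amber_bottle: Bystander: brown bottle with black cap, 54 mm across, 112 mm high, origin under its middle.
- bench_log: Bystander: cloth-bound book lying flat, 106 x 150 x 16 mm, origin under its middle.
- marker: Bystander: felt marker lying on the worktop, 128 mm long, 12 mm thick, origin under its middle.

How it is judged (in metres and radians):
On the way, in this order (a step that is already met when the one before it is completed fails the run):
1. the cover is slid fully home over the well, the gate still shut and bolted (value of joint cover below 0.006 m and value of joint gate below 0.04 rad and value of joint bolt below 0.01 m), for 0.2 s.
2. the bolt, lifted over the lip, is drawn clear of the keeper (value of joint bolt above 0.027 m), for 0.1 s.
At the end, for the whole second after the job is handed in: Through the last second the cover is home within 6 mm, the gate stands still (under 0.05 rad/s) between 0.18 and 0.46 rad open (about 36 to 90 mm at its free edge) against its spring, and the robot's fingers still hold the bolt's knob or its stem (contact force over 0.5 N) (value of joint cover below 0.006 m and value of joint gate between 0.18 and 0.46 rad and velocity of joint gate between -0.05 and 0.05 rad/s and contact force between the fingers and bolt_knob above 0.5 N); the arm keeps its last pose, push and grip.
It fails at once if the gate is opened while the well is uncovered (value of joint gate above 0.06 rad and value of joint cover above 0.012 m).
It fails at once if a bystander is shifted by more than 40 mm (distance of any of wash_bottle, amber_bottle, bench_log, marker from where it was at the start of the episode above 0.04 m).
It also fails if it takes over 56 s, if anything falls off the work surface, if the arm or the gripper's body presses on something with over 40 N, if the wrist force passes 120 N, or if a joint passes its speed limit or range.

ROBOT

A 6-joint arm with a two-finger parallel gripper is mounted at the origin on a cart in front of the work surface, level with it; the furniture and walls round the work are solid. World frame = base frame: x ahead of the robot, y to its left, z up, the work surface at z = 0. Lengths are in mm, angles in rad, forces in N, time in s.
With the tool pointing down it reaches from about 350 to 875 mm from the base axis. Payload 4.2 kg.
Tool frame: the origin (TCP) lies at the very end of the fingers, on their centre line; the grasp point (between the pads) lies 19 mm behind it; z points along the fingers, y is the line along which they close (so a half turn about z gives the same grasp; the last joint's range is limited). The gripper opens to 85 mm and grips with 20 to 120 N. Pads are 22 mm wide; open, the fingers measure 114 mm over their backs; the gripper's body (76 mm by 85 mm) begins 54 mm behind the grasp point. The pads swing forward as they close: fully open they stand 13 mm farther back than shut.
Start: joints at [-0.998, 0.385, 0.008, 0, -1.194, -0.259], TCP at [192.937, -594.453, 231.312] pointing down, gripper open.
Joint ranges: [-3.14, 3.14], [-1.21, 2.06], [-1.07, 1.41], [-3.16, 2.05], [-2.99, -0.16], [-3.1, 3.1]. Speed limits (rad/s): [2.79, 2.79, 3.14, 3.14, 3.14, 3.14].

INTERFACE

Orientations are given as a unit quaternion [x, y, z, w].
In Python, from bench import read_state, get_image, camera_model, job_done gives the robot as it stands.
- The arm moves only by the shell command python3 -m handwheel 'ROWS'. ROWS is JSON, a list of rows, each a list of 7 numbers: the shift along the tool's x, y, z in m, then the turn, a rotation vector about the tool's x, y, z in rad, then the gripper's target within -1 to 1 (fully open at 1, half-way at 0, shut at -1). In form: [[dx, dy, dz, wx, wy, wz, jaw], ...]. A call has 1 to 10 rows; each row is the pose to reach, as a shift and turn from the pose commanded when the call began, along the tool's axes at that moment; what a row does not reach only later rows make up. A row lasts 1/8 s, in which the tool goes at most 62.5 mm and 10.7 degrees, less where a joint would pass 70% of its speed; a pose out of reach is approached as far as the arm can. A call with a gripper value outside its range is refused whole. The fingers move at their own pace and stop on an object; the grip force is fixed at half the most. Time passes only in rows, so rows that repeat a pose let the fingers close. It gives the time, the measured TCP pose, the force, the opening and the grip force at its end, in the units of the state.
- read_state(): the state, without advancing time (a new reading comes with each control period).
- get_image(name): name is "scene" or "top" or "wrist"; returns (picture, depth): 400x640x3 uint8, blue, green, red; 400x640 float32, mm along the optical axis (not along the pixel's ray), 0 where there is no reading.
- camera_model(name): a dict with "K" (3x3 intrinsics, pixels), "rvec" (rotation vector, rad) and "tvec" (3), from world to camera coordinates, as OpenCV has them; the wrist camera has in their place "hand_eye" (4x4, takes a point from camera to tool coordinates, whose origin is the TCP and whose axes are the flange's). Camera axes: x right, y down, z forward; pixel columns grow to the right and rows downward; lengths in mm; the calibration is good to about 2 mm. A picture is of the moment at which its call begins: read the wrist's pose just before it. camera_model takes no time and is no camera call.
- job_done(): hands the job in; it is judged then, once.
The state is a dict: "clock": time; "joints": joint angles; "joint_vel": joint speeds; "joint_efforts": joint torques, N m; "position": TCP position; "ee_rot": TCP orientation; "contact_force": force on the tool from outside, world axes, zero at the start; "wrist_torque": the same for the moment, N m; "gripper_width": finger opening in mm; "grasp_force": force on a finger pad.
Only numpy, scipy, OpenCV 4.12 (cv2) and the standard library are available. Lean on these libraries where they do the work, as an engineer would, in place of code of your own. Each camera call takes 0.05 s, during which the arm holds its last target. There are 200 camera calls.

## Working session

There is one attempt and no reset: what is moved stays moved. The work goes in short steps, Python scripts to look and compute and a shell command to move; the robot and the scene stay as the last step left them, time stands still between calls to the robot, and variables do not carry over. Pictures are saved under pics/ and viewed, at most 10 in all, crops included, and the job is handed in when it is done.

```bash
mkdir -p pics
cat > h.py <<'E'
import numpy as np, cv2
from scipy.spatial.transform import Rotation as R
from bench import *
def pose():
    s=read_state(); return np.array(s["position"]), R.from_quat(s["ee_rot"])
def w2c(name):
    m=camera_model(name); T=np.eye(4)
    if "rvec" in m:
        T[:3,:3]=cv2.Rodrigues(np.array(m["rvec"],float))[0]; T[:3,3]=np.ravel(m["tvec"]); return np.array(m["K"]),np.linalg.inv(T)
    p,r=pose(); T[:3,:3]=r.as_matrix(); T[:3,3]=p
    return np.array(m["K"]),T@np.array(m["hand_eye"])
def px(K,C,u,v,d): 
    return (C@np.r_[np.linalg.inv(K)@[u,v,1]*d,1])[:3]
def snap(name,fn):
    K,C=w2c(name); im,d=get_image(name); cv2.imwrite("pics/%s.png"%fn,im); np.savez("pics/%s.npz"%fn,d=d,K=K,C=C,im=im)
def pts(fn,l):
    z=np.load("pics/%s.npz"%fn)
    for u,v in l:
        d=z["d"][v,u]; print((u,v),d,px(z["K"],z["C"],u,v,d).round(1))
E
python3 - <<'E'
from h import *
snap("top","top1"); snap("scene","scene1")
s=read_state(); print(s["position"],s["ee_rot"],s["clock"],s["gripper_width"])
print(R.from_quat(s["ee_rot"]).as_matrix().round(3))
E
```

```text
[ 192.77918884 -593.97764999  230.32896734] [-1.56174829e-01  9.87728932e-01  9.66291667e-04 -2.13010722e-04] 0.1 85.51853409069813
[[-0.951 -0.309 -0.001]
 [-0.309  0.951  0.002]
 [ 0.     0.002 -1.   ]]
```

View pics/top1.png

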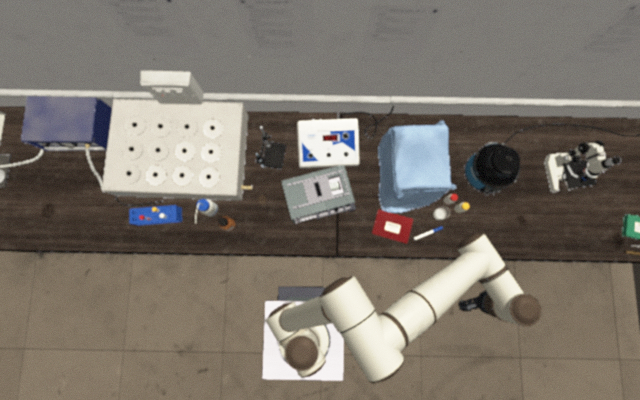

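View pics/scene1.png

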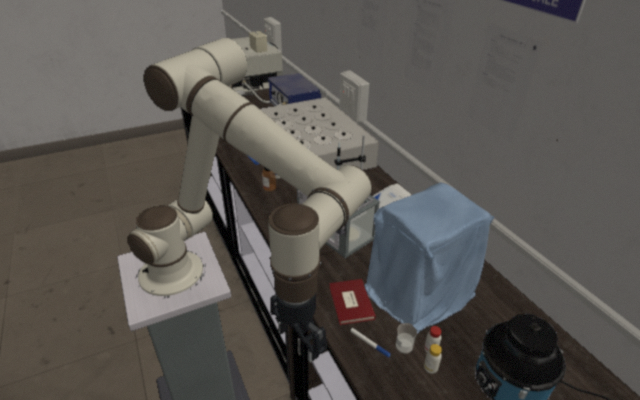

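Top view: the cabinet is at about (318,193), with its tab near (318,190). The book is at (393,227), the marker at (428,233), and the bottles at (207,207) and (228,224). I'll enlarge the cabinet.

Run:
```python
from h import *
z=np.load("pics/top1.npz"); c=z["im"][155:235,270:370]; cv2.imwrite("pics/c1.png",cv2.resize(c,None,fx=7,fy=7,interpolation=cv2.INTER_CUBIC))
pts("top1",[(290,185),(300,210),(348,200),(318,190),(335,185),(345,175),(320,225),(415,150),(207,207),(393,227)])
```

```text
(290, 185) 1478.507 [597.3  59.9 168.7]
(300, 210) 1462.2733 [501.2  19.1 169.3]
(348, 200) 1469.981 [ 543.1 -162.7  168.5]
(318, 190) 1442.8729 [573.5 -47.7 201. ]
(335, 185) 1490.8582 [ 602.9 -113.1  157.2]
(345, 175) 1481.4307 [ 639.5 -150.4  172.9]
(320, 225) 1621.5361 [462.7 -59.3   1.5]
(415, 150) 1348.1375 [ 699.1 -383.7  318. ]
(207, 207) 1508.2921 [512.8 384.8 124.3]
(393, 227) 1602.9718 [ 458.  -362.5   19.7]
```

View pics/c1.png

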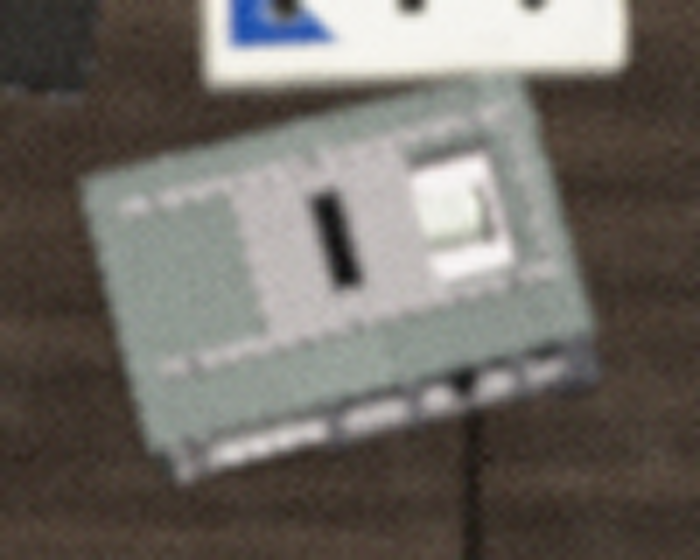

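The crop shows the roof corners at about (85,183), (153,450), (592,332) and (522,82), and the tab at (335,238). The cover is partly open and the well shows on the right. I can't make out the knob clearly (about (462,383)).

```bash
cat >> h.py <<'E'
def onplane(fn,u,v,zz):
    z=np.load("pics/%s.npz"%fn); a=z["C"][:3,3]; d=z["C"][:3,:3]@np.linalg.inv(z["K"])@[u,v,1]; return a+d*(zz-a[2])/d[2]
E
python3 - <<'E'
from h import *
g=lambda u,v,z: onplane("top1",270+(u-3)/7,155+(v-3)/7,z)
c=[g(*p,170) for p in [(85,183),(153,450),(592,332),(522,82)]]
for p in c: print(p.round(1))
for i in range(4):
    d=c[(i+1)%4]-c[i]; print(np.linalg.norm(d).round(1), np.degrees(np.arctan2(d[1],d[0])).round(1))
print("ctr",np.mean(c,0)); print("tab top",g(335,238,205)); print("knob",g(462,383,212))
for p in [(238,195),(265,335),(400,150),(430,285)]: print("cov",g(*p,175).round(1))
E
```

```text
[613.2  92.  170. ]
[466.8  50.6 170. ]
[ 535.5 -186.   170. ]
[ 674.6 -147.1  170. ]
152.2 -164.2
246.4 -73.8
144.4 15.6
246.9 104.4
ctr [572.54241771 -47.61273558 170.        ]
tab top [578.06601927 -45.41278973 205.        ]
knob [ 500.21743831 -113.51155641  212.        ]
cov [607.    7.9 175. ]
cov [529.9  -8.5 175. ]
cov [633.8 -80.2 175. ]
cov [559.  -97.5 175. ]
```

```bash
cat >> h.py <<'E'
def go(tgt,yaw=None):
    "tool shift from the present pose to world tgt; yaw: wanted world angle(deg) of tool y minus 90"
    p,r=pose(); print("shift",(r.inv().apply(np.array(tgt)-p)/1000).round(4), "yaw now",np.degrees(np.arctan2(-r.as_matrix()[0,1],r.as_matrix()[1,1])).round(2),"tilt",r.as_matrix()[:,2].round(3))
E
python3 - <<'E'
from h import *
print(np.array(camera_model("wrist")["hand_eye"]).round(3), camera_model("wrist")["K"])
go([470,-90,330]); go([250,-150,330])
E
```

```text
[[-0.00000e+00 -9.55000e-01 -2.96000e-01  7.65510e+01]
 [ 1.00000e+00 -0.00000e+00 -0.00000e+00 -7.90000e-02]
 [ 0.00000e+00 -2.96000e-01  9.55000e-01 -1.43457e+02]
 [ 0.00000e+00  0.00000e+00  0.00000e+00  1.00000e+00]] [[352.52647585   0.         322.78645513]
 [  0.         352.52647585 200.01846333]
 [  0.           0.           1.        ]]
shift [-0.4192  0.3941 -0.0989] yaw now 17.97 tilt [-0.001  0.002 -1.   ]
shift [-0.1914  0.4049 -0.0989] yaw now 17.97 tilt [-0.001  0.002 -1.   ]
```

```bash
python3 -m handwheel '[[0,0.02,-0.06,0,0,0,1],[-0.03,0.07,-0.09,0,0,0,1],[-0.07,0.12,-0.1,0,0,0,1],[-0.11,0.16,-0.1,0,0,0,1],[-0.15,0.20,-0.1,0,0,0,1],[-0.19,0.24,-0.1,0,0,0,1],[-0.23,0.28,-0.1,0,0,0,1],[-0.27,0.32,-0.1,0,0,0,1],[-0.31,0.36,-0.1,0,0,0,1],[-0.35,0.39,-0.1,0,0,0,1]]' && python3 -m handwheel '[[-0.03,0,0,0,0,0,1],[-0.06,0,0,0,0,0,1],[-0.07,0,0,0,0,0,1],[-0.07,0,0,0,0,0,1]]'
python3 - <<'E'
from h import *
snap("wrist","w1"); p,r=pose(); print(p)
E
```

```text
clock: 1.35
position: [405.6, -113.5, 331.4]
ee_rot: [-0.157, 0.988, 0.0, 0.0]
contact_force: [-0.2, -1.0, 0.3]
gripper_width: 85.4
grasp_force: 0.0
clock: 1.85
position: [471.9, -93.8, 330.7]
ee_rot: [-0.156, 0.988, 0.0, -0.001]
contact_force: [-0.6, -0.5, 0.8]
gripper_width: 85.5
grasp_force: 0.0
[471.41851587 -94.05380438 330.99014178]
```

View pics/w1.png

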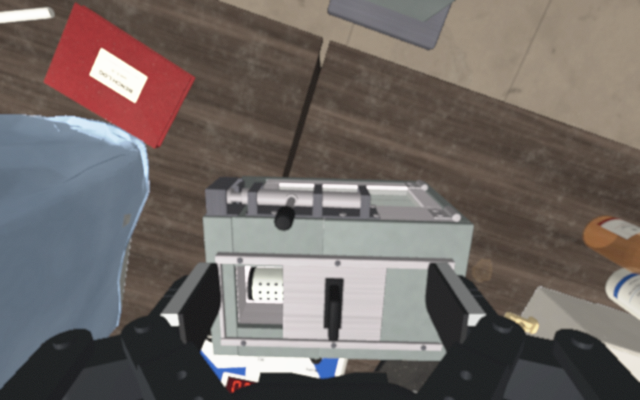

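Wrist view (image top is towards the robot): the knob is at about (285,217), the tab at (333,300), and the roof's front edge runs from (205,217) to (472,222). I'll measure these from the depth.

Run:
```python
from h import *
z=np.load("pics/w1.npz"); c=z["im"][170:360,190:490]; cv2.imwrite("pics/c2.png",cv2.resize(c,(798,505),interpolation=cv2.INTER_CUBIC))
pts("w1",[(285,215),(287,222),(284,212),(333,282),(333,300),(334,320),(300,300),(360,300),(230,235),(440,235),(260,204),(250,290)])
# dark blobs with height: tab top
d=z["d"];K=z["K"];C=z["C"]
v,u=np.mgrid[0:400,0:640]; P=np.stack([(u-K[0,2])/K[0,0]*d,(v-K[1,2])/K[1,1]*d,d],-1)@C[:3,:3].T+C[:3,3]
dark=z["im"].max(2)<50
for n,b in (("tab",(slice(265,345),slice(320,350))),("knob",(slice(195,235),slice(265,305)))):
    q=P[b][dark[b]&(d[b]>0)]; print(n,len(q),np.percentile(q[:,2],[5,50,95]).round(1)); t=q[q[:,2]>np.percentile(q[:,2],95)-4]; print(" top",len(t),t.mean(0).round(1),t.min(0).round(1),t.max(0).round(1))
    if n=="tab":
        cc=t[:,:2]-t[:,:2].mean(0); w=np.linalg.svd(cc,full_matrices=False)[2][0]; print(np.degrees(np.arctan2(w[1],w[0])))
```

```text
(285, 215) 278.52094 [ 497.4 -117.1  211.6]
(287, 222) 278.627 [ 502.  -113.9  213.2]
(284, 212) 282.2935 [ 496.8 -118.5  207.4]
(333, 282) 334.50085 [560.9 -54.9 177.6]
(333, 300) 309.03403 [562.9 -55.  204.8]
(334, 320) 313.8249 [581.3 -48.  205.9]
(300, 300) 343.37885 [591.  -78.7 174.9]
(360, 300) 342.55945 [572.6 -23.3 175.6]
(230, 235) 326.7981 [ 547.  -160.   171.6]
(440, 235) 327.94952 [487.3  25.7 170.5]
(260, 204) 344.58804 [ 518.4 -143.4  146.1]
(250, 290) 356.93832 [ 605.  -128.3  160.1]
tab 701 [177.8 198.8 206.6]
 top 318 [580.7 -48.3 205.5] [562.2 -58.  202.8] [600.6 -39.7 208.3]
15.803122496485159
knob 231 [193.9 208.8 213.6]
 top 106 [ 500.  -116.4  212.1] [ 496.8 -123.6  209.6] [ 506.4 -110.6  214.2]
```

View pics/c2.png

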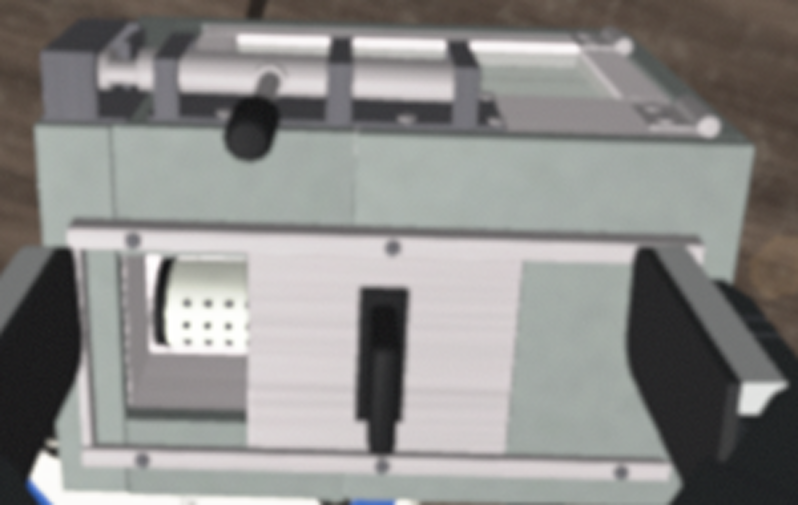

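```bash
python3 -m handwheel '[[-0.06,0.005,0,0,0,0.036,1],[-0.118,0.0097,0,0,0,0.036,1],[-0.118,0.0097,0.05,0,0,0.036,1],[-0.118,0.0097,0.09,0,0,0.036,1],[-0.118,0.0097,0.11,0,0,0.036,1],[-0.118,0.0097,0.11,0,0,0.036,1]]'
python3 - <<'E'
from h import *
go([580.7,-48.3,181])
E
```

```text
clock: 2.65
position: [579.6, -48.9, 220.1]
ee_rot: [-0.138, 0.99, 0.0, -0.002]
contact_force: [0.7, -0.6, 0.3]
gripper_width: 85.6
grasp_force: 0.0
shift [-0.0014  0.0003  0.0391] yaw now 15.87 tilt [-0.004 -0.    -1.   ]
```

```bash
python3 -m handwheel '[[-0.001,0,0.02,0,0,0,1],[-0.001,0,0.038,0,0,0,1],[-0.001,0,0.038,0,0,0,0.3],[-0.001,0,0.038,0,0,0,-0.3],[-0.001,0,0.038,0,0,0,-1],[-0.001,0,0.038,0,0,0,-1],[-0.001,0,0.038,0,0,0,-1],[-0.001,0,0.038,0,0,0,-1]]'
```

```text
clock: 3.65
position: [582.5, -47.9, 184.2]
ee_rot: [-0.139, 0.99, -0.0, 0.001]
contact_force: [-1.2, 0.8, 4.4]
gripper_width: 8.7
grasp_force: 60.0
```

```bash
python3 -m handwheel '[[0,-0.008,0,0,0,0,-1],[0,-0.018,0,0,0,0,-1],[0,-0.028,0,0,0,0,-1],[0,-0.038,0,0,0,0,-1],[0,-0.046,0,0,0,0,-1],[0,-0.052,0,0,0,0,-1],[0,-0.055,0,0,0,0,-1],[0,-0.055,0,0,0,0,-1]]'; python3 -m handwheel '[[0,-0.002,0,0,0,0,-1],[0,-0.004,0,0,0,0,-1],[0,-0.004,0,0,0,0,-1]]'
```

```text
clock: 4.65
position: [598.1, -101.5, 184.2]
ee_rot: [-0.139, 0.99, -0.001, 0.001]
contact_force: [-0.3, -1.1, 5.2]
gripper_width: 9.1
grasp_force: 60.1
clock: 5.03
position: [598.6, -103.3, 184.2]
ee_rot: [-0.139, 0.99, 0.001, 0.001]
contact_force: [-2.9, 6.0, 6.9]
gripper_width: 8.8
grasp_force: 60.4
```

```bash
python3 -m handwheel '[[0,-0.001,0,0,0,0,-1],[0,-0.002,0,0,0,0,-1],[0,-0.002,0,0,0,0,-1],[0,-0.002,0,0,0,0,-1]]'
```

```text
clock: 5.52
position: [598.6, -103.4, 184.2]
ee_rot: [-0.139, 0.99, 0.002, 0.0]
contact_force: [-4.2, 12.7, 9.5]
gripper_width: 8.8
grasp_force: 60.7
```

```bash
python3 -m handwheel '[[0,0.0025,0,0,0,0,-1],[0,0.0025,0,0,0,0,0],[0,0.0025,0,0,0,0,0.3],[0,0.0025,-0.03,0,0,0,0.3],[0,0.0025,-0.075,0,0,0,0.5],[0.04,0.009,-0.09,0,0,0,1],[0.09,0.016,-0.09,0,0,0,1],[0.097,0.016,-0.09,0,0,0,1],[0.097,0.016,-0.09,0,0,0,1]]'
python3 - <<'E'
from h import *
snap("wrist","w2")
z=np.load("pics/w2.npz"); d=z["d"];K=z["K"];C=z["C"]
v,u=np.mgrid[0:400,0:640]; P=np.stack([(u-K[0,2])/K[0,0]*d,(v-K[1,2])/K[1,1]*d,d],-1)@C[:3,:3].T+C[:3,3]
m=(z["im"].max(2)<60)&(np.hypot(P[...,0]-500,P[...,1]+116)<25)&(P[...,2]>190)&(P[...,2]<220)
q=P[m];print(len(q)); t=q[q[:,2]>208]; print(len(t),t.mean(0),t.min(0),t.max(0)); go([500,-116.5,184])
E
```

```text
clock: 6.65
position: [501.3, -118.1, 273.4]
ee_rot: [-0.138, 0.99, -0.0, 0.0]
contact_force: [0.1, 0.2, -0.1]
gripper_width: 85.6
grasp_force: 0.0
580
401 [ 502.05491368 -117.56231755  212.18524478] [ 496.2791748  -124.62696678  208.09457615] [ 509.00731728 -110.53571662  214.62084611]
shift [0.0015 0.002  0.0892] yaw now 15.89 tilt [ 0. -0. -1.]
```

View pics/w2.png

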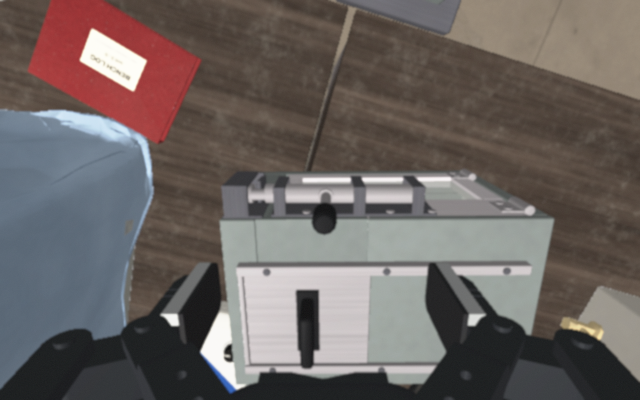

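The picture shows the cover home, with its tab at (308,300) and no well visible, and the knob at (324,218) directly under the tool.

```bash
python3 -m handwheel '[[0,0,0.04,0,0,0,1],[0,0,0.075,0,0,0,1],[-0.001,0,0.088,0,0,0,1],[-0.001,0,0.088,0,0,0,0.3],[-0.001,0,0.088,0,0,0,-0.3],[-0.001,0,0.088,0,0,0,-1],[-0.001,0,0.088,0,0,0,-1],[-0.001,0,0.088,0,0,0,-1],[-0.001,0,0.088,0,0,0,-1]]'
```

```text
clock: 7.82
position: [502.8, -117.1, 186.4]
ee_rot: [-0.139, 0.99, 0.0, 0.001]
contact_force: [-0.2, 3.3, 6.8]
gripper_width: 14.0
grasp_force: 58.5
```

```bash
python3 -m handwheel '[[0,0,-0.004,0,0,0,-1],[0,0,-0.008,0,0,0,-1],[0,0,-0.0105,0,0,0,-1],[0,0,-0.0105,0,0,0,-1],[0,0,-0.0105,0,0,0,-1]]'
```

```text
clock: 8.45
position: [502.2, -117.4, 195.6]
ee_rot: [-0.138, 0.99, 0.0, -0.0]
contact_force: [0.3, 3.0, -1.8]
gripper_width: 13.7
grasp_force: 58.5
```

```bash
python3 -m handwheel '[[0,0.004,0,0,0,0,-1],[0,0.009,0,0,0,0,-1],[0,0.014,0,0,0,0,-1],[0,0.019,0,0,0,0,-1],[0,0.024,0,0,0,0,-1],[0,0.029,0,0,0,0,-1],[0,0.033,0,0,0,0,-1],[0,0.035,0,0,0,0,-1],[0,0.035,0,0,0,0,-1]]'
```

```text
clock: 9.57
position: [492.6, -83.5, 195.8]
ee_rot: [-0.139, 0.99, 0.0, 0.0]
contact_force: [1.8, 1.1, -2.4]
gripper_width: 13.7
grasp_force: 58.6
```

```bash
python3 -m handwheel '[[0.0046,0.0005,0,0,0,0.0375,-1],[0.0091,0.0011,0,0,0,0.075,-1],[0.0136,0.0019,0,0,0,0.1125,-1],[0.0181,0.0029,0,0,0,0.15,-1],[0.0226,0.004,0,0,0,0.1875,-1],[0.027,0.0053,0,0,0,0.225,-1],[0.0314,0.0068,0,0,0,0.2625,-1],[0.0356,0.0084,0,0,0,0.3,-1],[0.0379,0.0093,0,0,0,0.32,-1],[0.0379,0.0093,0,0,0,0.32,-1]]'
python3 -m handwheel '[[0,0,0,0,0,0,-1],[0,0,0,0,0,0,-1],[0,0,0,0,0,0,-1],[0,0,0,0,0,0,-1]]'
python3 - <<'E'
from h import *
snap("wrist","w3")
E
```

```text
clock: 10.82
position: [454.0, -85.2, 196.1]
ee_rot: [0.021, 1.0, 0.0, 0.001]
contact_force: [1.8, 1.9, -2.2]
gripper_width: 14.2
grasp_force: 58.6
clock: 11.32
position: [454.0, -85.3, 195.9]
ee_rot: [0.021, 1.0, 0.0, 0.0]
contact_force: [3.0, 2.0, -1.9]
gripper_width: 14.0
grasp_force: 58.7
```

View pics/w3.png

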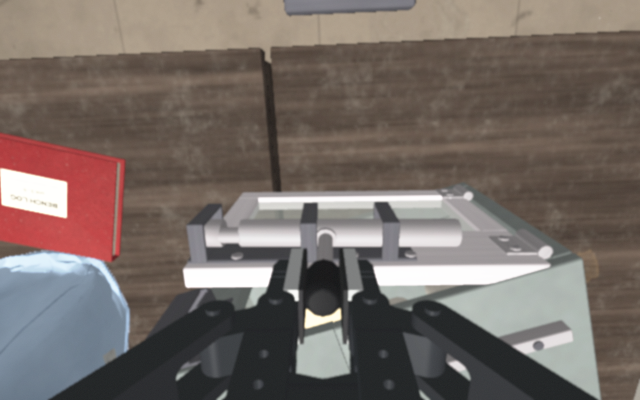

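The gate stands open about 0.32 rad (the gate bar runs (185,272) to (550,265), angled to the roof edge). The knob at (322,290) is held between the pads, and the roughly 3 N pull matches the spring.

```bash
python3 -c "
from bench import *
print(job_done())"
```

```text
the job is handed in; nothing more can be done
None
```

I handed the job in with the cover against its end stop, the bolt lifted and drawn about 35 mm, and the gate held still by the knob at about 0.32 rad (by my estimate from the arm's pose); no verdict came back.

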